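# Open the ratchet shelf stop to its marker

## Task

Make room on the shelf: press down the orange release key on the ratchet shelf stop and, keeping it down, push the sliding jaw back along its bar, away from the tin and the vial, until its white pointer stands opposite the green marker. Then let go so that the key springs up and the ratchet locks again. Only press and push with the fingertips; leave the tin, vial, glass dish, thermometer and green marker where they are.

Things in the scene. Friction and masses are not known exactly. Their poses are not given: they have to be found in the camera images.
- shelf_stop: Fixed ratchet shelf stop: steel bar 390 mm long, 16 x 16 mm, underside 30 mm above the shelf. Origin on the shelf below the bar; y runs along the bar (-225 to +165 mm) the way the jaw is pushed back; x across it, away from the robot; z up. Feet 50 mm tall. Fixed end plate, 55 mm tall, at y = -217; tin and vial stand between it and the jaw, on the robot's side. Marker strip at x = 30 to 50 mm.
- jaw (a joint): Travel (m) of the grey jaw along shelf_stop +y: 0 most closed, 0.175 fully back; starts at 0 to 0.045. The ratchet blocks growth (after up to 6 mm of play) unless the key is down 4 mm; it clicks back freely at roughly 6 N. Friction 3 N; it stays where left. Key centre at shelf_stop y = -73 mm + this value. Jaw plate, x = -86 to -2 mm, top 61 mm high, is 31 mm to -y of the key's centre.
- release (a joint): How far the orange release key is pressed down, in m: 0 up (locked), 0.010 the bottom of its travel. A spring pushes it up, 2 N at the top, 6 N at the bottom. The ratchet is free from 0.004 on; 0.006 to 0.009 is a good depth. Let go, it springs up and rests between 0 and 0.004, depending on where the pawl meets the teeth.
- release_top (a point): Centre of the flat top of the orange key, 40 x 40 mm, 75 mm above the shelf when up; rides on the jaw. 21 mm from it towards shelf_stop +y is the flat face of the jaw's grey push wall: 44 mm wide, centred on the key, 14 mm thick, top 104 mm above the shelf; a fingertip holding the key down pushes against this wall. No part of the jaw stands higher than the key on its other sides.
- pointer (a point): Tip of the jaw's white pointer, a bar 6 mm wide sticking out of the jaw's side away from the robot, 40 mm above the shelf; 28 mm towards +y and 42 mm towards +x from the key's centre (shelf_stop axes).
- marker_top (a point): Centre of the top of the green marker, a block 18 x 16 x 12 mm (16 mm along the bar) on the black strip, 17 mm above the shelf; axes as shelf_stop. The pointer passes 21 mm above it. In line with it means within the marker's width: 8 mm either way along the bar. Stiff on its strip; not to be pushed.
- pill_tin: Round steel pill tin, 60 mm across, 25 mm tall, loose, between end plate and jaw. Origin at the centre of its underside.
- amber_vial: Closed amber vial with white cap, 32 mm across, 66 mm tall, loose, between the tin and the jaw plate. Origin at the centre of its underside.
- glass_dish: Round glass dish, 90 mm across, 32 mm tall, loose, on the robot's side or the far side of the bar. Origin at the centre of its underside.
- thermometer: Blue digital thermometer standing on its foot, 30 x 60 mm, 70 mm tall, loose, on the other side of the bar from the dish. Origin at the centre of its underside.
Mind the look-alikes: they are no part of the job. Leave any red or turquoise look-alike of the amber_vial alone.

How it is judged:
By the outcome, as a careful person would: the job done as asked, in the order asked, and still so for the second after the job is handed in, with the robot touching nothing.
It also fails if it takes over 37 s, if anything falls off the work surface, if the arm or the gripper's body presses on something with over 40 N, if the wrist force passes 120 N, or if a joint passes its speed limit or range.

## Robot

A 6-joint arm with a two-finger parallel gripper is mounted at the origin on the work surface. World frame = base frame: x ahead of the robot, y to its left, z up, the work surface at z = 0. Lengths are in m, angles in rad, forces in N, time in s.
With the tool pointing down it reaches from about 0.425 to 0.95 m from the base axis. Payload 3.5 kg.
Tool frame: the origin (TCP) lies on the centre line of the jaws, within the pads' length; the fingertips stand 17 mm ahead of it and the grasp point (between the pads) lies 2 mm behind it; z points along the fingers, y is the line along which they close (so a half turn about z gives the same grasp; the last joint's range is limited). The gripper opens to 85 mm and grips with 20 to 120 N. Pads are 22 mm wide; open, the fingers measure 114 mm over their backs; the gripper's body (76 mm by 85 mm) begins 54 mm behind the grasp point. The pads swing forward as they close: fully open they stand 13 mm farther back than shut.
Start: joints at [-1.293, 0.286, 1.577, -0, 1.279, -0.15], TCP at [0.28, -0.614, 0.248] pointing down, gripper open.
Joint ranges: [-2.77, 2.77], [-0.9, 2.22], [0.21, 2.48], [-1.53, 4.67], [0.24, 2.81], [-2.84, 2.84]. Speed limits (rad/s): [2.79, 2.79, 3.14, 3.14, 3.14, 3.14].

## Interface

Orientations are given as a unit quaternion [x, y, z, w].
In Python, from plant import ctrl gives the robot as it stands. The module is installed in compiled form; this text tells all that it offers.
- The arm moves only by the tool drive_tool, never from a script. Its argument "moves" is a list of rows, each a list of 3 entries, a list of its own where there are three numbers: the turn, a rotation vector about the tool's x, y, z in rad, then the shift along the tool's x, y, z in m, then the finger opening in m, from 0 to 0.0854. A call has 1 to 5 rows; each row shifts and turns the commanded pose from where the row before left it, along the tool's axes as they then stand; what a row does not reach is not made up. A row lasts 1/8 s, in which the tool goes at most 62.5 mm and 10.7 degrees, less where a joint would pass 70% of its speed; a pose out of reach is approached as far as the arm can. A call with a gripper value outside its range is refused whole. The fingers move at their own pace and stop on an object; "grip_force" is the grip in N (left out, the last holds). Time passes only in rows, so rows that do not move let the fingers close. It gives the time, the measured TCP pose, the force, the opening and the grip force at its end, in the units of the state.
- ctrl.get_state(): the state, without advancing time (a new reading comes with each control period).
- ctrl.read_camera(name): name is "side" or "top" or "wrist"; returns a dict with "image" (384x512x3 uint8, red, green, blue), "fx", "fy", "cx", "cy" (pixels), "R" (3x3) and "t" (3): a world point X has camera coordinates R X + t. Camera axes: x right, y down, z forward; pixel columns grow to the right and rows downward; lengths in m; the calibration is good to about 2 mm. A picture is of the moment at which its call begins. There is no depth.
- ctrl.sign_off(): hands the job in; it is judged then, once.
The state is a dict: "time": time; "qpos": joint angles; "dq": joint speeds; "joint_efforts": joint torques, N m; "eef_pos": TCP position; "tcp_rot": TCP orientation; "contact_force": force on the tool from outside, world axes, zero at the start; "wrist_torque": the same for the moment, N m; "opening": opening from 0.0 (shut) to 1.0 (fully open); "finger_force": force on a finger pad.
Only numpy, scipy, OpenCV 4.12 (cv2) and the standard library are available. Lean on these libraries where they do the work, as an engineer would, in place of code of your own. Each camera call takes 0.05 s, during which the arm holds its last target. There are 200 camera calls.

## Working session

There is one attempt and no reset: what is moved stays moved. The work goes in short steps, Python scripts to look and compute and a tool call to move; the robot and the scene stay as the last step left them, time stands still between calls to the robot, and variables do not carry over. Pictures are saved under pics/ and viewed, at most 10 in all, crops included, and the job is handed in when it is done.

Besides the shell and the picture viewer there is one more tool, called after "Request:" by a JSON object that holds its "op" and its "data". drive_tool: Moves the arm, as the interface text tells. Its arguments: {"type":"object","properties":{"moves":{"type":"array","items":{"type":"array"}},"grip_force":{"type":"number"}},"required":["moves"]}

```bash
mkdir -p pics
python3 - <<'E'
from plant import ctrl
import cv2,numpy as np
for n in("top","side"):
    c=ctrl.read_camera(n);cv2.imwrite(f"pics/{n}0.png",c["image"][:,:,::-1])
    print(n,c["fx"],c["cx"],c["cy"],np.round(c["R"],3).tolist(),np.round(c["t"],3))
s=ctrl.get_state();print(s)
E
```

```text
top 414.86936256240045 251.10040115815514 188.5689874191062 [[0.102, -0.995, -0.001], [-0.975, -0.099, -0.201], [0.2, 0.022, -0.98]] [-0.068  0.564  0.658]
side 415.6818203540169 257.18007608719176 183.5771656197025 [[-0.994, -0.11, 0.019], [-0.082, 0.609, -0.789], [0.075, -0.786, -0.614]] [0.544 0.101 0.81 ]
{'time': 0.1, 'qpos': array([-1.29297247e+00,  2.87115984e-01,  1.57803364e+00,  3.88685528e-05,
        1.27859324e+00, -1.50015326e-01]), 'dq': array([-0.00018937, -0.00162764, -0.0023074 , -0.00103195,  0.00021771,
       -0.00043272]), 'joint_efforts': array([-1.39120919e-03, -4.07298231e+01, -2.93698150e+01, -2.64062146e-04,
        3.45025939e-03, -1.53090178e-05]), 'eef_pos': array([ 0.27993271, -0.61360647,  0.24705787]), 'tcp_rot': array([ 9.77206954e-01,  2.12286157e-01, -5.00904710e-05, -1.07409722e-03]), 'contact_force': array([-0.5417447 , -0.81580665, -0.41767935]), 'wrist_torque': array([ 0.03600383,  0.0286916 , -0.00421707]), 'finger_force': 0.0, 'opening': 1.0021393800931375}
```

View pics/top0.png

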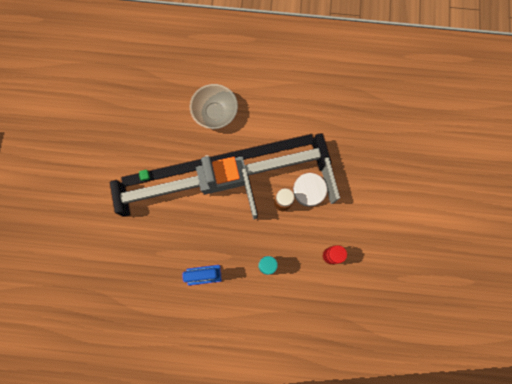

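View pics/side0.png

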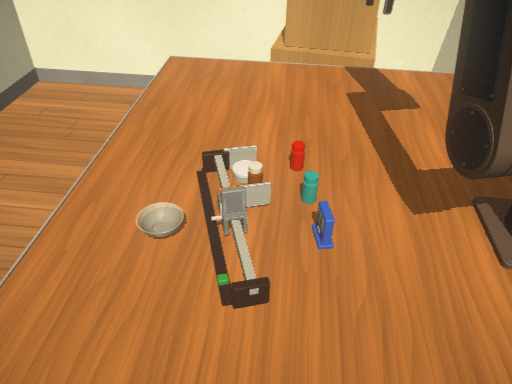

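The top view shows the orange key at (229,169), the grey wall at (206,174), the green marker at (144,175), the bar running from (320,150) to (120,195) with +y to the left. The dish is on the far side at (214,106) and the thermometer on the near side at (202,274). In the side view, the pointer is near (215,218).

Candidates for the key: orange patch (229,169). The red vial (336,254), turquoise vial (268,265) and amber vial (285,197) aren't it. I choose the orange patch and check it in a close crop.

```bash
cat > h.py <<'E'
from plant import ctrl
import cv2,numpy as np
def ray(c,u,v,z):
    d=c["R"].T@np.array([(u-c["cx"])/c["fx"],(v-c["cy"])/c["fy"],1]);o=-c["R"].T@c["t"]
    return o+d*(z-o[2])/d[2]
def proj(c,X):
    p=c["R"]@X+c["t"];return c["fx"]*p[0]/p[2]+c["cx"],c["fy"]*p[1]/p[2]+c["cy"]
def mask(c,h0,h1,s=120,v=60):
    h=cv2.cvtColor(c["image"],cv2.COLOR_RGB2HSV)
    return cv2.inRange(h,(h0,s,v),(h1,255,255))
def blob(m,x0,y0,x1,y1):
    k=np.zeros_like(m);k[y0:y1,x0:x1]=m[y0:y1,x0:x1]
    cs=max(cv2.findContours(k,0,2)[0],key=cv2.contourArea)
    return cv2.minAreaRect(cs),cv2.boundingRect(cs),cs
E
python3 - <<'E'
from h import *
c=ctrl.read_camera("top")
for nm,a,z,box in(("key",(4,14,200,150),.075,(195,140,260,200)),("mark",(45,80,120,50),.017,(125,160,165,190))):
    r,b,cs=blob(mask(c,*a),*box);print(nm,r,b,ray(c,*r[0],z).round(4))
    print([ray(c,*p,z)[:2].round(4).tolist() for p in cv2.boxPoints(r)])
s=ctrl.read_camera("side")
r,b,cs=blob(mask(s,45,80,120,50),205,265,240,295);print("side mark",r,b,ray(s,*r[0],.017).round(4))
# strip edge line & bar ends
a=cv2.resize(c["image"][120:230,100:350],None,fx=3,fy=3,interpolation=2)
b=cv2.resize(s["image"][140:310,180:290],None,fx=3,fy=3,interpolation=2)
a=cv2.copyMakeBorder(a,0,0,0,0,0)
cv2.imwrite("pics/c1.png",a[:,:,::-1]);cv2.imwrite("pics/c2.png",b[:,:,::-1])
E
```

```text
key ((225.67308044433594, 169.36537170410156), (22.553354263305664, 21.572772979736328), 78.69007110595703) (214, 157, 25, 26) [0.5928 0.0353 0.075 ]
[[0.6062, 0.0588], [0.6173, 0.0237], [0.5795, 0.012], [0.5687, 0.0467]]
mark ((143.67648315429688, 174.7058868408203), (9.943960189819336, 9.701424598693848), 75.96376037597656) (139, 170, 11, 11) [0.5818 0.1892 0.017 ]
[[0.5875, 0.201], [0.5937, 0.1845], [0.5761, 0.1773], [0.5699, 0.1938]]
side mark ((222.55770874023438, 278.7884826660156), (10.78638744354248, 10.59027099609375), 78.69007110595703) (217, 273, 12, 13) [0.5843 0.1952 0.017 ]
```

View pics/c1.png

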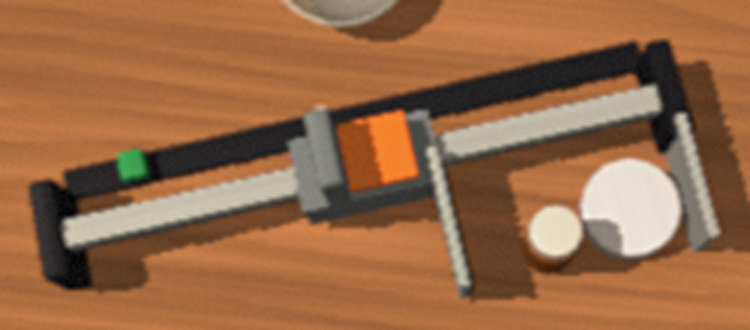

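View pics/c2.png

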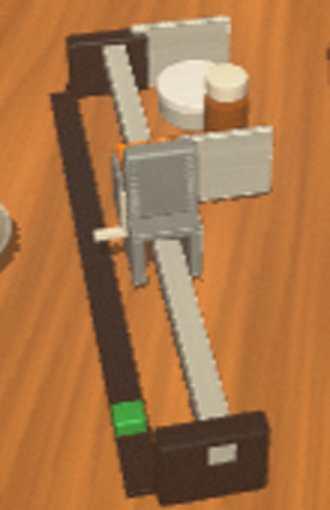

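The crop confirms the choice. The key is the orange square spanning (340–415, 110–190) in the crop, with the wall on its left. In the side crop, the white pointer tip is at (95,236) and the marker top at (128,410).

```bash
cat > loc.py <<'E'
from h import *
from scipy.spatial.transform import Rotation as Ro
u=np.array([-.0,1])
def tool():
    s=ctrl.get_state();return s,Ro.from_quat(s["tcp_rot"])
E
python3 - <<'E'
from loc import *
c=ctrl.read_camera("top");s=ctrl.read_camera("side")
P=ray(c,121.7,197.3,.046);Q=ray(c,320,152.7,.046);print("bar",P,Q,np.linalg.norm(P-Q))
A=ray(s,180+212/3,140+415/3,.046);B=ray(s,180+115/3,140+45/3,.046);print("bar side",A,B)
# strip edges from top (far edge)
S1=ray(c,100+66/3,120+173/3,.005);S2=ray(c,100+636/3,120+43/3,.005);print("strip",S1,S2)
for a,b in((P,Q),(A,B),(S1,S2)):
    d=(a-b)[:2];d/=np.linalg.norm(d);print(d)
d=(P-Q)[:2]/np.linalg.norm((P-Q)[:2]);d2=(A-B)[:2]/np.linalg.norm((A-B)[:2]);d=d+d2;d/=np.linalg.norm(d);n=np.array([d[1],-d[0]])
key=ray(c,225.7,169.4,.075)[:2]
pt=ray(s,180+95/3,140+236/3,.04)[:2];mk=ray(s,222.7,277,.017)[:2]
mt=ray(c,143.7,174.7,.017)[:2]
for nm,x in(("key",key),("pt",pt),("mkS",mk),("mkT",mt),("P",P[:2]),("Q",Q[:2])):
    print(nm,x.round(4),"along",round(x@d,4),"across",round(x@n,4))
st,R=tool();print(R.as_matrix().round(3), d)
cx=R.as_matrix()[:2,0];cy=R.as_matrix()[:2,1]
print("angle bar from tool x (about tool z) deg",np.degrees(np.arctan2(d@cy,d@cx)))
E
```

```text
bar [0.53163427 0.21265474 0.046     ] [ 0.64744503 -0.12591717  0.046     ] 0.3578310561637667
bar side [0.53546005 0.21195705 0.046     ] [ 0.6494311  -0.12295301  0.046     ]
strip [0.57459572 0.23196426 0.005     ] [ 0.69498198 -0.11402322  0.005     ]
[-0.32364647  0.94617808]
[-0.32216021  0.94668516]
[-0.32862484  0.94446054]
key [0.5928 0.0352] along -0.1581 across 0.5724
pt [0.6249 0.0777] along -0.1282 across 0.6165
mkS [0.5847 0.1915] along -0.0076 across 0.6152
mkT [0.5818 0.1891] along -0.0089 across 0.6117
P [0.5316 0.2127] along 0.0296 across 0.5718
Q [ 0.6474 -0.1259] along -0.3282 across 0.5721
[[ 0.91   0.415 -0.   ]
 [ 0.415 -0.91   0.001]
 [ 0.    -0.001 -1.   ]] [-0.32290344  0.94643191]
angle bar from tool x (about tool z) deg -84.33042119442074
```

The measurements agree with the description. Key to pointer comes out at 30/44 mm against the stated 28/42, and the key lies on the bar line. The travel needed is about 0.12 m along the bar. I'll move above the key with the fingers shut.

Request:
{"op": "drive_tool", "data": {"moves": [[[0, 0, 0], [0.037, -0.031, 0], 0], [[0, 0, 0], [0.037, -0.031, 0], 0], [[0, 0, 0], [0.037, -0.031, 0], 0], [[0, 0, 0], [0.037, -0.031, 0], 0], [[0, 0, 0], [0.037, -0.031, 0], 0]]}}

```text
time: 0.92
eef_pos: [0.3846, -0.3949, 0.2484]
tcp_rot: [0.977, 0.212, 0.0, 0.0]
contact_force: [0.4, -0.3, 0.9]
opening: 0.004
finger_force: 0.0
```

Request:
{"op": "drive_tool", "data": {"moves": [[[0, 0, 0], [0.037, -0.031, 0], 0], [[0, 0, 0], [0.037, -0.031, 0], 0], [[0, 0, 0], [0.037, -0.031, 0], 0], [[0, 0, 0], [0.037, -0.031, 0], 0], [[0, 0, 0], [0.037, -0.031, 0], 0]]}}

```text
time: 1.55
eef_pos: [0.4886, -0.1771, 0.2486]
tcp_rot: [0.977, 0.212, 0.0, 0.0]
contact_force: [0.2, -0.5, -0.7]
opening: -0.002
finger_force: 0.0
```

Request:
{"op": "drive_tool", "data": {"moves": [[[0, 0, 0], [0.037, -0.031, 0], 0], [[0, 0, 0], [0.037, -0.031, 0], 0], [[0, 0, 0], [0.037, -0.031, 0], 0], [[0, 0, 0], [0.037, -0.031, 0], 0], [[0, 0, 0], [0.037, -0.031, 0], 0]]}}

```text
time: 2.17
eef_pos: [0.5927, 0.0407, 0.2485]
tcp_rot: [0.977, 0.212, 0.0, 0.0]
contact_force: [-0.6, -0.2, -0.2]
opening: -0.004
finger_force: 0.0
```

Request:
{"op": "drive_tool", "data": {"moves": [[[0, 0, -0.147], [0, 0, 0], 0], [[0, 0, -0.147], [0, 0, 0], 0], [[0, 0, -0.147], [0, 0, 0], 0], [[0, 0, -0.147], [0, 0, 0], 0], [[0, 0, -0.147], [0, 0, 0], 0]]}}

```text
time: 2.8
eef_pos: [0.5921, 0.0393, 0.2483]
tcp_rot: [0.834, 0.551, -0.0, -0.0]
contact_force: [0.3, -0.2, -0.2]
opening: 0.001
finger_force: 0.0
```

Request:
{"op": "drive_tool", "data": {"moves": [[[0, 0, -0.147], [0, 0, 0], 0], [[0, 0, -0.147], [0, 0, 0], 0], [[0, 0, -0.147], [0, 0, 0], 0], [[0, 0, -0.147], [0, 0, 0], 0], [[0, 0, -0.147], [0, 0, 0], 0]]}}

```text
time: 3.42
eef_pos: [0.5921, 0.0392, 0.2483]
tcp_rot: [0.581, 0.814, -0.0, 0.0]
contact_force: [-0.1, -0.2, 0.2]
opening: 0.002
finger_force: 0.0
```

```bash
cat >> loc.py <<'E'
d=np.array([-.323,.9464]);n=np.array([d[1],-d[0]])
def rep(tgt=(-.1581,.5724)):
    s,R=tool();M=R.as_matrix();p=s["eef_pos"]
    print("t",s["time"],"p",p.round(4),"along",round(p[:2]@d,4),"across",round(p[:2]@n,4),"tipz",round(p[2]-.017,4),"F",s["contact_force"].round(2),"Fd",round(s["contact_force"][:2]@d,2),"open",round(s["opening"],3))
    e=d*tgt[0]+n*tgt[1]-p[:2];e=np.r_[e,0]
    print("tool shift",(M.T@e).round(4),"yaw err",np.degrees(np.arctan2(d@M[:2,1],d@M[:2,0])).round(2),"z",M[:,2].round(3))
E
python3 -c "
from loc import *
rep()
c=ctrl.read_camera('wrist');cv2.imwrite('pics/w1.png',c['image'][:,:,::-1])"
```

```text
t 3.425 p [0.5921 0.0392 0.2483] along -0.1541 across 0.573 tipz 0.2313 F [-0.1  -0.15  0.18] Fd -0.11 open 0.002
tool shift [-0.004  -0.0006  0.    ] yaw err 0.17 z [-0. -0. -1.]
```

View pics/w1.png

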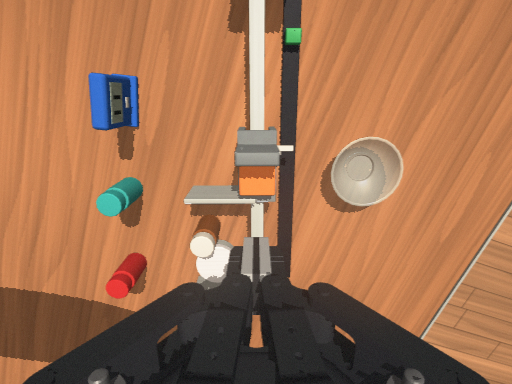

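The wrist view shows the shut fingers at the bottom, the key at (257,180), the pointer tip at (293,148) and the marker at (293,35), which is consistent with the other views. I'll descend in stages.

Request:
{"op": "drive_tool", "data": {"moves": [[[0, 0, 0], [-0.005, 0, 0.03], 0], [[0, 0, 0], [0, 0, 0.04], 0], [[0, 0, 0], [0, 0, 0.04], 0], [[0, 0, 0], [0, 0, 0.02], 0], [[0, 0, 0], [0, 0, 0.007], 0]]}}

```text
time: 4.1
eef_pos: [0.5933, 0.0345, 0.1103]
tcp_rot: [0.583, 0.813, -0.0, -0.001]
contact_force: [0.2, -0.7, -0.5]
opening: 0.003
finger_force: 0.0
```

Run:
```python
from loc import *
rep()
c=ctrl.read_camera('wrist')
r,b,_=blob(mask(c,45,80,120,50),0,0,512,384);x=ray(c,*r[0],.017);print("marker",r[0],x.round(4),x[:2]@d,x[:2]@n)
r,b,_=blob(mask(c,4,14,215,150),180,100,330,300);x=ray(c,*r[0],.075);print("key",r,x.round(4),x[:2]@d,x[:2]@n)
cv2.imwrite('pics/w2.png',cv2.cvtColor(c['image'],4))
```

```text
t 4.1 p [0.5933 0.0345 0.1103] along -0.159 across 0.5727 tipz 0.0933 F [ 0.16 -0.73 -0.54] Fd -0.74 open 0.003
tool shift [ 0.0009 -0.0003  0.    ] yaw err -0.16 z [-0.002  0.    -1.   ]
marker (316.0, 1.5) [0.5839 0.1812 0.017 ] -0.017089792935201936 0.6111763280534985Traceback (most recent call last):
  File "<stdin>", line 5, in <module>
  File "h.py", line 13, in blob
    cs=max(cv2.findContours(k,0,2)[0],key=cv2.contourArea)
ValueError: max() iterable argument is empty
```

Request:
{"op": "drive_tool", "data": {"moves": [[[0, 0, 0], [0, 0, 0.008], 0], [[0, 0, 0], [0, 0, 0.006], 0], [[0, 0, 0], [0, 0, 0.004], 0], [[0, 0, 0], [0, 0, 0.001], 0], [[0, 0, 0], [0, 0, 0], 0]]}}

```text
time: 4.78
eef_pos: [0.5938, 0.0345, 0.0924]
tcp_rot: [0.583, 0.813, 0.0, 0.0]
contact_force: [0.1, 0.1, 0.3]
opening: 0.001
finger_force: 0.0
```

Run:
```python
from loc import *
rep()
a=[ctrl.read_camera('wrist'),ctrl.read_camera('side')]
im=np.hstack([cv2.resize(a[0]['image'],(400,300)),cv2.resize(a[1]['image'][140:290,150:350],(400,300),interpolation=2)])
cv2.imwrite('pics/w3.png',im[:,:,::-1])
```

```text
t 4.775 p [0.5938 0.0345 0.0924] along -0.1592 across 0.5731 tipz 0.0754 F [0.09 0.13 0.3 ] Fd 0.1 open 0.001
tool shift [ 0.0011 -0.0007 -0.    ] yaw err -0.11 z [ 0.  0. -1.]
```

View pics/w3.png

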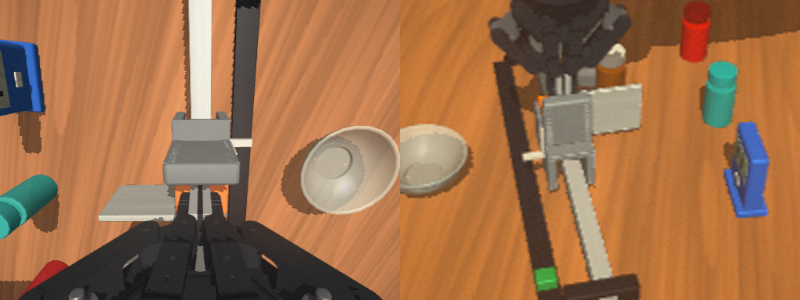

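The fingers are centred on the key with the wall just ahead, and all surroundings are clear. Next I press about 8 mm.

Request:
{"op": "drive_tool", "data": {"moves": [[[0, 0, 0], [0, 0, 0.002], 0], [[0, 0, 0], [0, 0, 0.002], 0], [[0, 0, 0], [0, 0, 0.002], 0], [[0, 0, 0], [0, 0, 0.002], 0], [[0, 0, 0], [0, 0, 0], 0]]}}

```text
time: 5.5
eef_pos: [0.594, 0.0344, 0.0847]
tcp_rot: [0.583, 0.813, 0.0, 0.0]
contact_force: [-0.9, -1.4, 4.8]
opening: 0.001
finger_force: 2.3
```

```bash
python3 -c "
from loc import *
rep()"
```

```text
t 5.5 p [0.594  0.0344 0.0847] along -0.1593 across 0.5733 tipz 0.0677 F [-0.91 -1.37  4.82] Fd -1.01 open 0.001
tool shift [ 0.0012 -0.0009 -0.    ] yaw err -0.11 z [ 0.001 -0.    -1.   ]
```

4.8 N means about 7 mm depth, so the ratchet is free. Now the push along tool +x.

Request:
{"op": "drive_tool", "data": {"moves": [[[0, 0, 0], [0.003, 0, 0], 0], [[0, 0, 0], [0.003, 0, 0], 0], [[0, 0, 0], [0.004, 0, 0], 0], [[0, 0, 0], [0.005, 0, 0], 0], [[0, 0, 0], [0.005, 0, 0], 0]]}}

```text
time: 6.12
eef_pos: [0.5876, 0.0536, 0.0847]
tcp_rot: [0.583, 0.813, 0.0, 0.001]
contact_force: [2.4, -3.1, 5.2]
opening: -0.0
finger_force: 2.6
```

```bash
python3 -c "
from loc import *
rep()"
```

```text
t 6.125 p [0.5876 0.0536 0.0847] along -0.139 across 0.5734 tipz 0.0677 F [ 2.39 -3.08  5.21] Fd -3.69 open -0.0
tool shift [-0.0191 -0.001   0.    ] yaw err -0.1 z [ 0.001 -0.    -1.   ]
```

Request:
{"op": "drive_tool", "data": {"moves": [[[0, 0, 0], [0.007, 0, 0], 0], [[0, 0, 0], [0.008, 0, 0], 0], [[0, 0, 0], [0.008, 0, 0], 0], [[0, 0, 0], [0.008, 0, 0], 0], [[0, 0, 0], [0.007, 0, 0], 0]]}}

```text
time: 6.75
eef_pos: [0.5751, 0.0898, 0.0845]
tcp_rot: [0.582, 0.813, -0.0, 0.0]
contact_force: [2.0, -3.8, 5.7]
opening: -0.001
finger_force: 2.7
```

Request:
{"op": "drive_tool", "data": {"moves": [[[0, 0, 0], [0.008, 0, 0], 0], [[0, 0, 0], [0.008, 0, 0], 0], [[0, 0, 0], [0.008, 0, 0], 0], [[0, 0, 0], [0.007, 0, 0], 0], [[0, 0, 0], [0.005, 0, 0], 0]]}}

```text
time: 7.38
eef_pos: [0.5632, 0.1239, 0.0844]
tcp_rot: [0.582, 0.813, -0.0, -0.0]
contact_force: [0.9, -3.1, 4.7]
opening: 0.003
finger_force: 2.6
```

Run:
```python
from loc import *
rep()
a=[ctrl.read_camera('wrist'),ctrl.read_camera('side')]
im=np.hstack([cv2.resize(a[0]['image'][0:240,150:470],(400,300)),cv2.resize(a[1]['image'][180:320,150:337],(400,300),interpolation=2)])
cv2.imwrite('pics/w4.png',im[:,:,::-1])
for c in a:
    r,b,_=blob(mask(c,45,80,120,50),0,0,512,384) if c is a[0] else blob(mask(c,45,80,120,50),200,260,240,300)
    x=ray(c,*r[0],.017);print("marker",r,x.round(4),x[:2]@d,x[:2]@n)
```

```text
t 7.375 p [0.5632 0.1239 0.0844] along -0.0646 across 0.5731 tipz 0.0674 F [ 0.86 -3.14  4.72] Fd -3.25 open 0.003
tool shift [-0.0935 -0.0005  0.    ] yaw err -0.08 z [-0. -0. -1.]
marker ((316.5, 136.0), (24.0, 27.0), 90.0) [0.5817 0.1915 0.017 ] -0.006698348512015432 0.6123640025523399
marker ((222.4615478515625, 278.8077087402344), (10.78638744354248, 10.78638744354248), 78.69007110595703) [0.5844 0.1952 0.017 ] -0.00398993445994884 0.6161721048684136
```

View pics/w4.png

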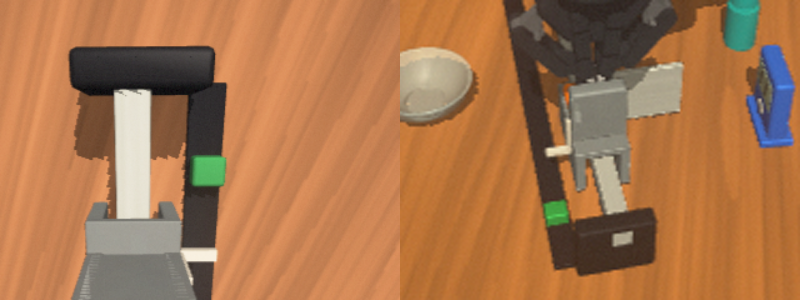

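The jaw is well on its way. In the wrist crop the pointer is at (205,255) and the marker at (208,169). In the side crop they are at (549,152) and (555,212). I'll compute the remaining distance.

```bash
cat > rem.py <<'E'
from loc import *
def rem(save=None):
    c=ctrl.read_camera('wrist')
    r,b,cs=blob(mask(c,45,80,120,50),0,0,512,384)
    V=cv2.cvtColor(c["image"],cv2.COLOR_RGB2HSV)
    # brighter part = top face
    rt,bt,_=blob(mask(c,45,80,120,int(.85*np.median(V[b[1]:b[1]+b[3],b[0]:b[0]+b[2],2]))),0,0,512,384)
    m=ray(c,*rt[0],.017)
    w=cv2.inRange(V,(0,0,170),(180,60,255))
    # search pointer on the line across = marker's across -0.003 (tip), z=.04
    vals=[];A=np.arange(m[:2]@d-.09,m[:2]@d+.03,.0005)
    for a in A:
        hit=0
        for ac in(.6085,.6105,.6125):
            u,v=proj(c,np.r_[d*a+n*ac,.04]);u,v=int(round(u)),int(round(v))
            hit+=0<=u<512 and 0<=v<384 and w[v,u]>0
        vals.append(hit>=2)
    P=A[np.array(vals)]
    print("marker",rt[0],(m[:2]@d).round(4),(m[:2]@n).round(4),"pointer",P.mean() if len(P) else None,len(P)*.5,"mm wide; remaining",m[:2]@d-P.mean() if len(P) else None)
    if save: cv2.imwrite(save,c["image"][:,:,::-1])
E
python3 - <<'E'
from rem import *
rem()
c=ctrl.read_camera('wrist');x=ray(c,320,204,.04);print("hand",x[:2]@d,x[:2]@n)
s=ctrl.read_camera('side');x=ray(s,218.5,251,.04);print("side ptr",x[:2]@d,x[:2]@n);x=ray(s,222.5,277.3,.017);print("side mk",x[:2]@d,x[:2]@n)
E
```

```text
marker (317.0, 137.0) -0.0068 0.6127 pointer -0.04527538590377353 7.5 mm wide; remaining 0.03849999999999996
hand -0.0457628584109829 0.6126526639677629
side ptr -0.04560623042050494 0.615822040811154
side mk -0.0071052199293151945 0.6156276923034399
```

Both views agree on 38.5 mm remaining.

Request:
{"op": "drive_tool", "data": {"moves": [[[0, 0, 0], [0.006, 0, 0], 0], [[0, 0, 0], [0.008, 0, 0], 0], [[0, 0, 0], [0.008, 0, 0], 0], [[0, 0, 0], [0.006, 0, 0], 0], [[0, 0, 0], [0.005, 0, 0], 0]]}}

```text
time: 8.25
eef_pos: [0.5525, 0.1551, 0.0842]
tcp_rot: [0.582, 0.813, -0.0, -0.0]
contact_force: [-0.1, -2.9, 5.6]
opening: 0.005
finger_force: 2.8
```

Request:
{"op": "drive_tool", "data": {"moves": [[[0, 0, 0], [0.003, 0, 0], 0], [[0, 0, 0], [0.001, 0, 0], 0], [[0, 0, 0], [0, 0, 0], 0]]}}

```text
time: 8.62
eef_pos: [0.5512, 0.159, 0.0842]
tcp_rot: [0.583, 0.813, -0.0, -0.001]
contact_force: [-0.8, -2.7, 4.2]
opening: -0.002
finger_force: 2.4
```

Run:
```python
from rem import *
rep();rem()
a=[ctrl.read_camera('wrist'),ctrl.read_camera('side')]
im=np.hstack([cv2.resize(a[0]['image'][0:300,110:510],(400,300)),cv2.resize(a[1]['image'][180:320,150:337],(400,300),interpolation=2)])
cv2.imwrite('pics/w5.png',im[:,:,::-1])
```

```text
t 8.625 p [0.5512 0.159  0.0842] along -0.0276 across 0.573 tipz 0.0672 F [-0.82 -2.74  4.18] Fd -2.33 open -0.002
tool shift [-1.305e-01 -3.000e-04 -1.000e-04] yaw err -0.1 z [-0.001  0.    -1.   ]
marker (314.0, 188.5) -0.0064 0.6129 pointer -0.008350022858216066 7.5 mm wide; remaining 0.0019999999999999202
```

View pics/w5.png

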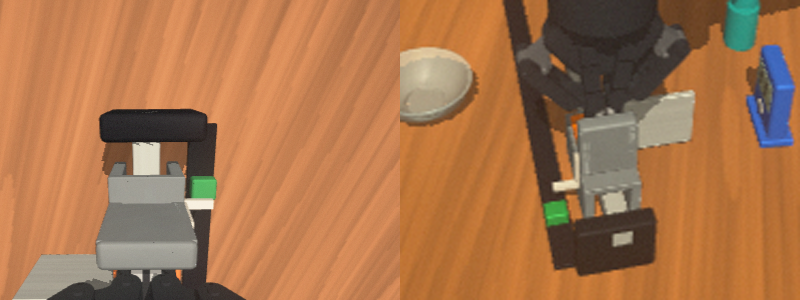

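About 2 mm short. I'll push it the rest of the way, then lift straight up.

Request:
{"op": "drive_tool", "data": {"moves": [[[0, 0, 0], [0.001, 0, 0], 0], [[0, 0, 0], [0.001, 0, 0], 0], [[0, 0, 0], [0, 0, 0], 0]]}}

```text
time: 9.15
eef_pos: [0.5507, 0.1604, 0.0841]
tcp_rot: [0.583, 0.813, -0.0, -0.0]
contact_force: [-1.6, -3.3, 2.4]
opening: 0.0
finger_force: 2.6
```

Run:
```python
from rem import *
rep();rem()
```

```text
t 9.15 p [0.5507 0.1604 0.0841] along -0.0261 across 0.573 tipz 0.0671 F [-1.64 -3.33  2.37] Fd -2.62 open 0.0
tool shift [-0.132  -0.0004 -0.    ] yaw err -0.11 z [-0.001 -0.    -1.   ]
marker (314.0, 190.0) -0.006 0.6131 pointer -0.007040087534663869 7.5 mm wide; remaining 0.0009999999999999115
```

Request:
{"op": "drive_tool", "data": {"moves": [[[0, 0, 0], [0, 0, -0.003], 0], [[0, 0, 0], [0, 0, -0.004], 0], [[0, 0, 0], [0, 0, -0.004], 0], [[0, 0, 0], [-0.003, 0, -0.01], 0], [[0, 0, 0], [0, 0, -0.03], 0]]}}

```text
time: 9.82
eef_pos: [0.5505, 0.1578, 0.1342]
tcp_rot: [0.583, 0.813, -0.001, -0.002]
contact_force: [1.8, 0.5, -0.1]
opening: 0.001
finger_force: 0.0
```

Request:
{"op": "drive_tool", "data": {"moves": [[[0, 0, 0], [0, 0, -0.04], 0], [[0, 0, 0], [0, 0, -0.04], 0], [[0, 0, 0], [-0.03, 0, -0.03], 0], [[0, 0, 0], [-0.03, 0, 0], 0], [[0, 0, 0], [0, 0, 0], 0]]}}

```text
time: 10.45
eef_pos: [0.5718, 0.0999, 0.2465]
tcp_rot: [0.584, 0.812, 0.001, 0.0]
contact_force: [0.1, 0.2, 0.2]
opening: 0.0
finger_force: 0.0
```

Run:
```python
from rem import *
rep();rem()
s=ctrl.read_camera('side');w=ctrl.read_camera('wrist')
im=np.hstack([cv2.resize(w['image'],(400,300)),cv2.resize(s['image'][140:320,140:380],(400,300),interpolation=2)])
cv2.imwrite('pics/w6.png',im[:,:,::-1])
```

```text
t 10.45 p [0.5718 0.0999 0.2465] along -0.0902 across 0.5734 tipz 0.2295 F [0.14 0.15 0.19] Fd 0.1 open 0.0
tool shift [-0.0679 -0.0007 -0.    ] yaw err -0.25 z [ 0.002  0.001 -1.   ]
marker (290.0, 95.0) -0.0067 0.6131 pointer -0.007212064358147308 6.5 mm wide; remaining 0.0004999999999999241
```

View pics/w6.png

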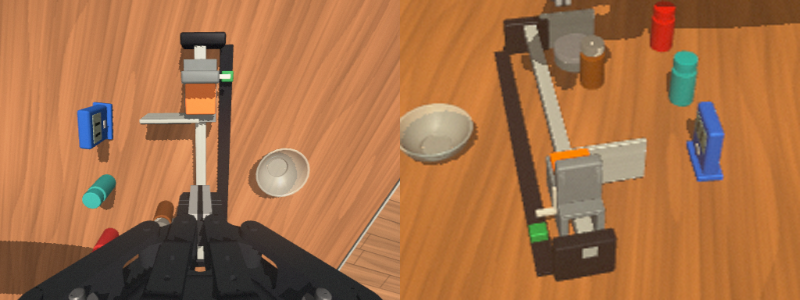

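The wrist view shows the pointer at (225,76) directly over the marker at (227,76), with the measured offset 0.5 mm. The key is up, the arm is clear and the other objects are undisturbed, so I'm handing the job in.

```bash
python3 -c "
from plant import ctrl
print(ctrl.sign_off())"
```

```text
the job is handed in; nothing more can be done
None
```

The job is handed in: the jaw is pushed back with its pointer about 0.5 mm from the green marker's centre, the key is released and looks sprung up in the last pictures, nothing else was moved, and it took about 10.5 s of robot time.

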